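Tap jammed clay balls out of a tilted bottle

TASK

Three clay balls have jammed in the neck of the tilted clear bottle. Stand the steel catch pan on the bench under the bottle's mouth and let go of it, then tap the side of the bottle until all three balls have dropped into the pan. Do not touch the balls, do not let one miss the pan, and leave the other things on the bench alone.

Things in the scene. Friction and masses are not known exactly. Their poses are not given: they have to be found in the camera images.
- stand_origin (a point): Point on the bench (z = 0) straight below the mouth's centre, bottle at rest; frame of the fixed stand: z up, -y is the horizontal direction in which the mouth points, +y runs back under the bottle. The grey base plate (120 mm along x, 12 mm thick, 57 mm high blocks on it) covers y = +65 to +195 mm; before y = +65 mm the bench below the mouth is free.
- mouth (a point): Centre of the clear bottle's open mouth, 85 mm above the bench, axes as the stand's. The bottle leans 40 degrees mouth down, 165 mm long: body 60 mm across, 72 mm long; neck 33 mm across, 70 mm long; lip 37 mm across, lowest edge 71 mm above the bench. Freed balls land 5 to 45 mm in front of the mouth's centre (stand's -y).
- tap_spot (a point): Middle of the upper outer wall of the bottle's body, 80 mm behind (+y) and 107 mm above the mouth; axes as the stand's. The wall slopes 40 degrees, facing up and to the stand's -y. Bottle's highest point: 214 mm over the bench. A tap here at about 0.2 m/s towards the stand's +y, level or slanting down, jolts the bottle back so that balls hop their ribs; several may be needed.
- bottle (a joint): Slide of the sprung bottle carriage along the stand's y, m: 0 at rest, positive = pushed backwards (away from where the mouth points), stops at -0.012 and +0.012; spring about 0.25 N per mm, lightly damped, moving mass about 0.35 kg.
- pan_floor (a point): Middle of the inner floor of the round steel catch pan, 3 mm above its underside. Pan: 94 mm outer diameter at the rim, 88 mm at the foot, 38 mm high, wall 2.5 mm. z is the pan's axis (up); its straight handle points along the pan's -y.
- pan_handle (a point): Grip point: centre of the pan's black bar handle, 80 mm from the pan's axis along the pan's -y and 29 mm above its underside. The bar is 16 mm wide, 12 mm thick and 75 mm long, along the pan's y. Pan and handle weigh about 0.14 kg, with the balance point about 32 mm from the pan's axis, towards the handle.
- ball_1_center (a point): Centre of clay ball 1 (terracotta, 18 mm diameter, 12 g), at first held behind a 4 mm high rib on the lower inside of the neck, nearest the mouth.
- ball_2_center (a point): Centre of clay ball 2 (terracotta, 18 mm diameter, 12 g), at first held behind a 4 mm high rib on the lower inside of the neck, the middle one.
- ball_3_center (a point): Centre of clay ball 3 (terracotta, 18 mm diameter, 12 g), at first held behind a 4 mm high rib on the lower inside of the neck, furthest from the mouth.
- pan: The catch pan (origin at the centre of its underside; see its floor and handle).
- brush: Bystander: wooden flat brush, 178 mm long, lying on the left.
- dropper: Bystander: small amber dropper bottle, 102 mm high.
- petri_c: Bystander: petri dish, 94 mm diameter, 16 mm high, on the left.
There are look-alikes about, which are no part of the job. What is shaped like the pan but red is not meant.

How it is judged:
By the outcome, as a careful person would: the job done as asked, in the order asked, and still so for the second after the job is handed in, with the robot touching nothing.
It also fails if it takes over 56 s, if anything falls off the work surface, if the arm or the gripper's body presses on something with over 40 N, if the wrist force passes 120 N, or if a joint passes its speed limit or range.

ROBOT

A 7-joint arm with a two-finger parallel gripper is mounted at the origin on a cart in front of the work surface, level with it; the furniture and walls round the work are solid. World frame = base frame: x ahead of the robot, y to its left, z up, the work surface at z = 0. Lengths are in m, angles in rad, forces in N, time in s.
With the tool pointing down it reaches from about 0.425 to 0.925 m from the base axis. Payload 6.8 kg.
Tool frame: the origin (TCP) lies on the centre line of the jaws, within the pads' length; the fingertips stand robot.tip_reach ahead of it and the grasp point (between the pads) lies 3 mm ahead of it (robot.tip_reach is the distance from the TCP to the fingertips, in m); z points along the fingers, y is the line along which they close (so a half turn about z gives the same grasp; the last joint's range is limited). The gripper opens to 88 mm and grips with 3 to 60 N. Pads are 20 mm wide; open, the fingers measure 115 mm over their backs; the gripper's body (75 mm by 178 mm) begins 61 mm behind the grasp point.
Start: joints at [1.184, 0.477, 0.022, 1.555, -0.011, 1.109, -0.083], TCP at [0.186, -0.649, 0.245] pointing down, gripper open.
Joint ranges: [-2.96, 2.96], [-0.34, 2.1], [-1.41, 1.46], [0.24, 2.44], [-1.37, 4.51], [0.17, 1.92], [-2.96, 2.96]. Speed limits (rad/s): [2.39, 2.39, 3.14, 3.14, 3.14, 3.14, 3.14].

INTERFACE

Orientations are given as a unit quaternion [x, y, z, w].
In Python, from workcell import monitor, get_image, get_calibration, ticket, robot gives the robot as it stands.
- The arm moves only by the shell command python3 -m handwheel 'ROWS' [OPENING] [FORCE]. ROWS is JSON, a list of rows, each a list of 2 entries, a list of its own where there are three numbers: the shift along the tool's x, y, z in units of 40 mm (1.0 is 40 mm), then the turn, a rotation vector about the tool's x, y, z in units of 5 degrees (1.0 is 5 degrees). A call has 1 to 5 rows; each row shifts and turns the commanded pose from where the row before left it, along the tool's axes as they then stand; what a row does not reach is not made up. A row lasts 1/12 s, in which the tool goes at most 41.7 mm and 7.16 degrees, less where a joint would pass 70% of its speed; a pose out of reach is approached as far as the arm can. A call is refused whole if a number of a shift passes 1 or a number of a turn 1, either way. A call with a gripper value outside its range is refused whole. OPENING is the opening, from 0 (shut) to 1 (fully open), set as the call begins (- or left out, the last holds). The fingers move at their own pace and stop on an object; FORCE is the grip in N (left out, the last holds). Time passes only in rows, so rows that do not move let the fingers close. It gives the time, the measured TCP pose, the force, the opening and the grip force at its end, in the units of the state.
- monitor.get_obs(): the state, without advancing time (a new reading comes with each control period).
- get_image(name): name is "side" or "top"; returns (picture, depth): 480x640x3 uint8, red, green, blue; 480x640 float32, m along the optical axis (not along the pixel's ray), 0 where there is no reading.
- get_calibration(name): a dict with "camera_matrix" (3x3 intrinsics, pixels), "cam_to_world" (4x4, takes a point from camera to world coordinates). Camera axes: x right, y up, looking along -z (the intrinsics and any distortion apply to the point x, -y, -z); pixel columns grow to the right and rows downward; lengths in m; the calibration is good to about 2 mm. A picture is of the moment at which its call begins. get_calibration takes no time and is no camera call.
- ticket.hand_in(): hands the job in; it is judged then, once.
The state is a dict: "t": time; "q": joint angles; "joint_vel": joint speeds; "effort": joint torques, N m; "tcp_pos": TCP position; "tool_rot": TCP orientation; "wrist_force": force on the tool from outside, world axes, zero at the start; "moment": the same for the moment, N m; "grip_width": finger opening in m; "finger_force": force on a finger pad.
Only numpy, scipy, OpenCV 4.12 (cv2) and the standard library are available. Lean on these libraries where they do the work, as an engineer would, in place of code of your own. Each camera call takes 0.05 s, during which the arm holds its last target. There are 200 camera calls.

## Working session

There is one attempt and no reset: what is moved stays moved. The work goes in short steps, Python scripts to look and compute and a shell command to move; the robot and the scene stay as the last step left them, time stands still between calls to the robot, and variables do not carry over. Pictures are saved under pics/ and viewed, at most 10 in all, crops included, and the job is handed in when it is done.

```bash
mkdir -p pics; cat > h.py <<'E'
import numpy as np, cv2
from workcell import monitor, get_image, get_calibration, ticket, robot
def snap(n,f):
    p,d=get_image(n); cv2.imwrite('pics/'+f+'.png',cv2.cvtColor(p,cv2.COLOR_RGB2BGR)); np.savez('pics/'+f+'.npz',p=p,d=d); return p,d
def pts(n,d,mask=None):
    c=get_calibration(n);K=np.array(c['camera_matrix']);T=np.array(c['cam_to_world'])
    v,u=np.nonzero((d>0) if mask is None else (mask&(d>0)));z=d[v,u]
    P=np.c_[(u-K[0,2])/K[0,0]*z,-(v-K[1,2])/K[1,1]*z,-z]
    return P@T[:3,:3].T+T[:3,3],u,v
def ray(n,u,v,h):
    c=get_calibration(n);K=np.array(c['camera_matrix']);T=np.array(c['cam_to_world'])
    r=T[:3,:3]@np.array([(u-K[0,2])/K[0,0],-(v-K[1,2])/K[1,1],-1]);o=T[:3,3]
    return o+r*(h-o[2])/r[2]
E
python3 - <<'E'
from h import *
snap('top','t0');snap('side','s0')
o=monitor.get_obs();print({k:o[k] for k in('t','tcp_pos','tool_rot','wrist_force','grip_width')},robot.tip_reach)
for n in('top','side'):
    c=get_calibration(n);print(np.round(c['camera_matrix'],1).tolist(),np.round(c['cam_to_world'],3).tolist())
E
```

```text
{'t': 0.1, 'tcp_pos': array([ 0.18558774, -0.64848146,  0.24380504]), 'tool_rot': array([ 9.90301608e-01,  1.38931928e-01, -1.58179126e-04, -7.87196196e-04]), 'wrist_force': array([-0.07762129,  0.24867697, -0.42440427]), 'grip_width': 0.0874563309746596} 0.022
[[481.1, 0.0, 317.1], [0.0, 481.1, 238.7], [0.0, 0.0, 1.0]] [[-0.004, 0.99, -0.141, 0.394], [-1.0, -0.004, 0.003, 0.054], [0.003, 0.141, 0.99, 1.467], [0.0, 0.0, 0.0, 1.0]]
[[483.1, 0.0, 324.4], [0.0, 483.1, 239.1], [0.0, 0.0, 1.0]] [[0.996, 0.048, -0.076, 0.442], [-0.089, 0.357, -0.93, -1.307], [-0.017, 0.933, 0.36, 0.678], [0.0, 0.0, 0.0, 1.0]]
```

View pics/t0.png

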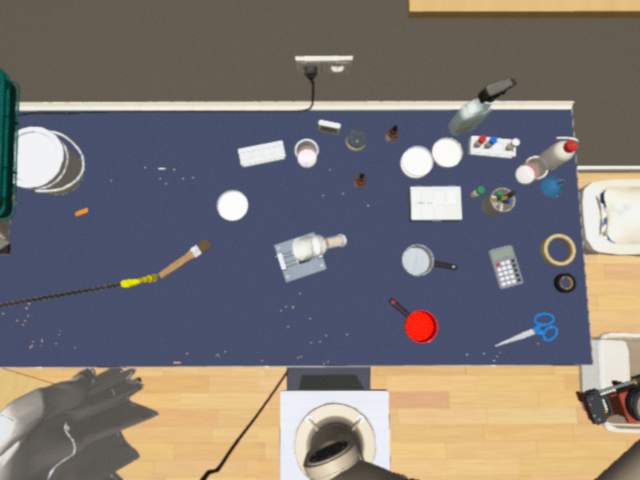

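View pics/s0.png

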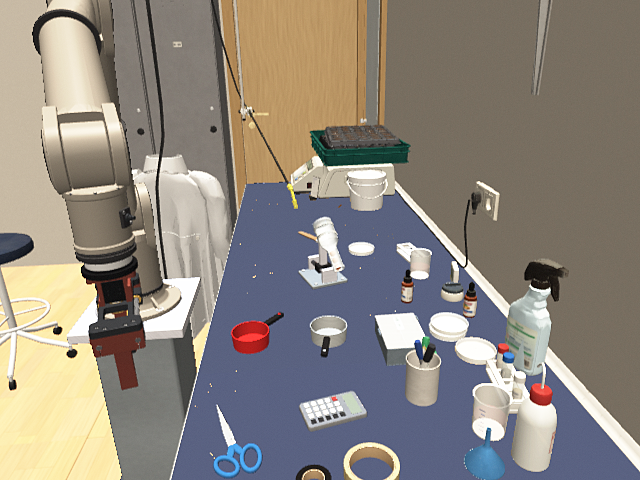

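Top view: the steel pan is at about (417,260), with its handle running to (455,267). The red look-alike is at (421,326). The bottle is at (310,247) on its base plate at (301,257), with the mouth near (343,240).

```bash
python3 - <<'E'
from h import *
p=np.load('pics/t0.npz')['p'];s=np.load('pics/s0.npz')['p']
a=cv2.resize(p[215:295,265:465],None,fx=4,fy=4,interpolation=cv2.INTER_CUBIC)
b=cv2.resize(s[205:365,280:370],None,fx=1.75*2,fy=3.5,interpolation=cv2.INTER_CUBIC)
c=np.zeros((600,800,3),np.uint8);c[:320]=a;b=cv2.resize(s[210:290,290:350],(360,480))
cv2.imwrite('pics/z0.png',cv2.cvtColor(c[:320],cv2.COLOR_RGB2BGR))
cv2.imwrite('pics/z1.png',cv2.cvtColor(cv2.resize(s[205:295,285:355],None,fx=6,fy=6,interpolation=cv2.INTER_CUBIC),cv2.COLOR_RGB2BGR))
for n,f in(('top','t0'),('side','s0')):
    z=np.load(f'pics/{f}.npz');P,u,v=pts(n,z['d']);col=z['p'][v,u].astype(int)
    # handle: dark pixels
    m=(col.max(1)<60)&(P[:,2]>.015)&(P[:,2]<.06)&(P[:,0]>.35)&(P[:,0]<.65)&(P[:,1]<-.15)&(P[:,1]>-.42)&(abs(col[:,2]-col[:,0])<20)
    print(n,'handle',m.sum(),P[m].mean(0),P[m].min(0),P[m].max(0))
    m=(P[:,2]>.006)&(P[:,2]<.02)&(P[:,0]>.3)&(P[:,0]<.65)&(P[:,1]<.25)&(P[:,1]>-.02)
    q=P[m][:,:2];r=cv2.minAreaRect(q.astype(np.float32));print('plate',m.sum(),r,cv2.boxPoints(r))
    m=(P[:,2]>.03)&(P[:,2]<.05)&(P[:,0]>.38)&(P[:,0]<.6)&(P[:,1]<-.1)&(P[:,1]>-.24)&(col.min(1)>60)
    print('pan rim',m.sum(),cv2.minEnclosingCircle(P[m][:,:2].astype(np.float32)),P[m].mean(0))
    m=(P[:,2]>.06)&(P[:,2]<.25)&(P[:,0]>.35)&(P[:,0]<.65)&(P[:,1]<.2)&(P[:,1]>-.1)
    print('bottle',m.sum(),P[m].min(0),P[m].max(0))
    u0,v0=u[m],v[m];print(u0.min(),u0.max(),v0.min(),v0.max())
E
```

```text
top handle 49 [ 0.49328326 -0.30630013  0.0341542 ] [ 0.3703758  -0.34752092  0.02927179] [ 0.52675802 -0.18734978  0.04317851]
plate 1045 ((0.4743770360946655, 0.11582645028829575), (0.26833605766296387, 0.3480781316757202), 89.95315551757812) [[ 0.30022833 -0.01819924]
 [ 0.64830637 -0.01848383]
 [ 0.6485257   0.24985215]
 [ 0.3004477   0.25013673]]
pan rim 78 ((0.4802309274673462, -0.2180919051170349), 0.10044387727975845) [ 0.4663587  -0.20180736  0.03588574]
bottle 935 [ 0.51116038 -0.03345341  0.06048049] [0.60424336 0.16459856 0.21749891]
278 346 234 267
side handle 215 [ 0.46568145 -0.2782975   0.03332   ] [ 0.3720678  -0.37496929  0.02628089] [ 0.53114221 -0.1740251   0.03827837]
plate 454 ((0.5473995208740234, 0.0939754769206047), (0.1228235587477684, 0.13421855866909027), 15.784102439880371) [[0.47004873 0.14184949]
 [0.506558   0.01269183]
 [0.6247503  0.04610147]
 [0.58824104 0.17525911]]
pan rim 116 ((0.5339735150337219, -0.23793986439704895), 0.042500220239162445) [ 0.53584299 -0.21821419  0.03490081]
bottle 974 [ 0.52187693 -0.03830212  0.06026255] [0.60428369 0.09593832 0.21214354]
313 344 217 272
```

View pics/z0.png

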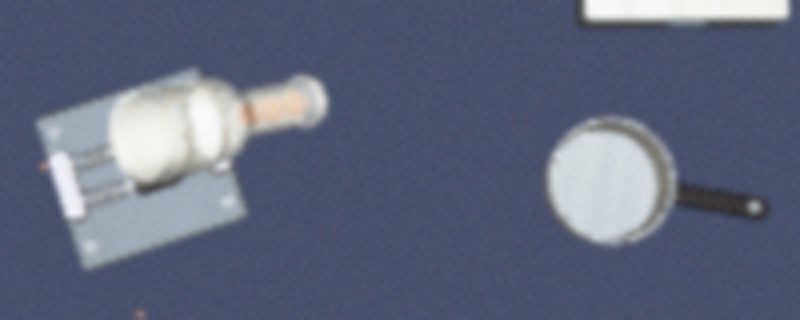

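View pics/z1.png

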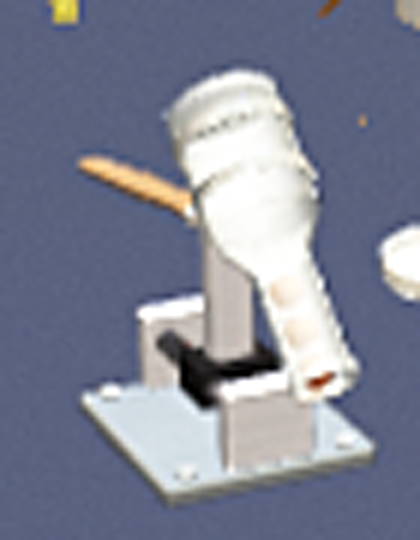

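The zoomed crops show the plate corners at (37,122), (197,68), (247,213) and (85,268) in crop pixels. The pan rim is centred at (611,181) and the handle tip is at (766,208). The mouth is at (312,100), and the balls are visible in the neck.

```bash
python3 - <<'E'
from h import *
g=lambda u,v,h:ray('top',265+(u+.5)/4-.5,215+(v+.5)/4-.5,h)[:2]
c=np.array([g(*x,.012) for x in((37,122),(197,68),(247,213),(85,268))])
print(c)
ctr=c.mean(0)
xd=(c[1]-c[2]+c[0]-c[3]); 
yd=(c[0]-c[1]+c[3]-c[2]); print(np.linalg.norm(xd)/2,np.linalg.norm(yd)/2)
for w in(xd,yd):print(np.degrees(np.arctan2(w[1],w[0])))
r=cv2.minAreaRect(c.astype(np.float32));print(r)
yd/=np.linalg.norm(yd)
so=ctr-.13*yd;print('ctr',ctr,'ydir',yd,'stand origin',so,'tap',so+.08*yd)
print('mouth ray',g(312,100,.085),g(312,100,.09))
print('pan',g(611,181,.038),'handle end',g(767,208,.032),'handle start',g(682,194,.032))
# side rays: refine pan with side depth
z=np.load('pics/s0.npz');P,u,v=pts('side',z['d'])
m=(P[:,2]>.02)&(P[:,2]<.06)&(np.hypot(P[:,0]-.53,P[:,1]+.2)<.16)
q=P[m];print(len(q),q.min(0),q.max(0))
z=np.load('pics/t0.npz');P,u,v=pts('top',z['d']);m=(P[:,2]>.015)&(P[:,2]<.06)&(np.hypot(P[:,0]-.53,P[:,1]+.22)<.16);q=P[m];print(len(q),q.min(0),q.max(0))
E
```

```text
[[0.58225526 0.18121439]
 [0.62343358 0.05911257]
 [0.5121214  0.02162894]
 [0.47109452 0.14410578]]
0.11732242376031697 0.12901203072396675
18.535624894805107
108.57798371805953
((0.5472936630249023, 0.10152077674865723), (0.11745380610227585, 0.12916569411754608), 18.519636154174805)
ctr [0.54722619 0.10151542] ydir [-0.3185951  0.9478909] stand origin [ 0.58864355 -0.0217104 ] tap [0.56315595 0.05412088]
mouth ray [ 0.58810412 -0.02448333] [ 0.58740276 -0.02419897]
pan [ 0.53278312 -0.24950812] handle end [ 0.51261722 -0.36681503] handle start [ 0.52337889 -0.3036224 ]
835 [ 0.3720678  -0.3589529   0.02003488] [ 0.68489074 -0.16984672  0.04968602]
756 [ 0.37039804 -0.36887325  0.01507387] [ 0.6882446  -0.1620651   0.05504399]
```

```bash
python3 - <<'E'
from h import *
g=lambda u,v,h:ray('side',285+(u+.5)/6-.5,205+(v+.5)/6-.5,h)
for x in((80,397),(168,492),(375,452)):print(g(*x,.012))
print('mouth',g(328,380,.085))
s=np.load('pics/s0.npz');hsv=cv2.cvtColor(s['p'],cv2.COLOR_RGB2HSV)
# pan rim region (bench is saturated blue)
m=((hsv[...,1]<90)).astype(np.uint8);m[:, :308]=0;m[:,350:]=0;m[:312]=0;m[360:]=0
v,u=np.nonzero(m);print(u.min(),u.max(),v.min(),v.max())
print('rim far/near/left/right',[ray('side',*x,.038)[:2].round(4) for x in((u.min(),328),(u.max(),328))])
for c in range(318,342,4):
    r=np.nonzero(m[:,c])[0];print(c,r.min(),r.max(),ray('side',c,r.min(),.038)[:2].round(4))
E
python3 - <<'E'
import cv2
s=cv2.imread('pics/s0.png');cv2.imwrite('pics/z2.png',cv2.resize(s[305:365,300:360],None,fx=8,fy=8,interpolation=cv2.INTER_CUBIC))
E
```

```text
[0.47166078 0.13843681 0.012     ]
[0.51191318 0.01745984 0.012     ]
[0.62255131 0.05039293 0.012     ]
mouth [ 0.59049693 -0.01562593  0.085     ]
308 349 312 359
rim far/near/left/right [array([ 0.4827, -0.2616]), array([ 0.5842, -0.2735])]
318 312 359 [ 0.5136 -0.185 ]
322 312 359 [ 0.5241 -0.1862]
326 312 359 [ 0.5346 -0.1875]
330 312 359 [ 0.5451 -0.1888]
334 312 359 [ 0.5556 -0.19  ]
338 312 359 [ 0.5661 -0.1913]
```

View pics/z2.png

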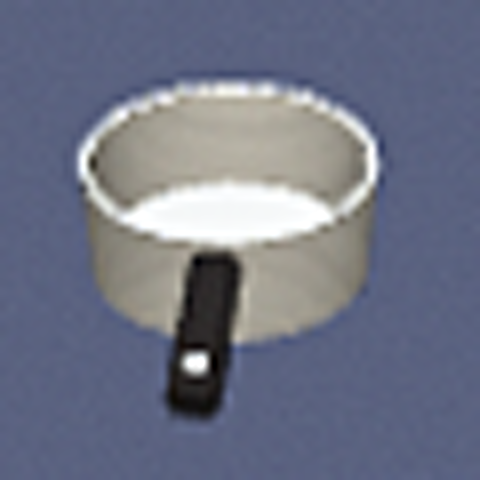

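```bash
python3 - <<'E'
from h import *
g=lambda u,v,h:ray('side',300+(u+.5)/8-.5,305+(v+.5)/8-.5,h)[:2].round(4)
print('pan',g(229,164,.038),g(78,165,.038),g(380,160,.038),'top',g(230,83,.038),'bot',g(230,245,.038),'handle end',g(193,395,.035),'start',g(216,255,.035))
for n,f in(('top','t0'),('side','s0')):
    z=np.load(f'pics/{f}.npz');P,u,v=pts(n,z['d'])
    for c in((.55,-.12),(.42,-.15),(.45,.05),(.65,.12),(.62,-.03)):
        m=np.hypot(P[:,0]-c[0],P[:,1]-c[1])<.03;print(n,c,np.median(P[m][:,2]).round(4))
o=monitor.get_obs();T=get_calibration('top')['cam_to_world'];print(o['t'])
E
```

```text
pan [ 0.5341 -0.2536] [ 0.4867 -0.2486] [ 0.5815 -0.2568] top [ 0.5392 -0.2035] bot [ 0.5299 -0.3002] handle end [ 0.5122 -0.3726] start [ 0.5255 -0.3005]
top (0.55, -0.12) -0.0004
top (0.42, -0.15) 0.0
top (0.45, 0.05) -0.0004
top (0.65, 0.12) -0.0003
top (0.62, -0.03) 0.0003
side (0.55, -0.12) 0.0001
side (0.42, -0.15) 0.0001
side (0.45, 0.05) -0.0002
side (0.65, 0.12) -0.0
side (0.62, -0.03) 0.0001
0.1
```

Top and side agree to a few mm:
- **Pan:** centre at about (.5335,-.2515).
- **Handle:** grip point at about (.520,-.330).
- **Stand:** origin at about (.588,-.0255), with +y along (-.319,.948).

Next I move over the handle.

```bash
cat > go.py <<'E'
import sys; from h import *; from scipy.spatial.transform import Rotation as R
o=monitor.get_obs();q=R.from_quat(o['tool_rot']);M=q.as_matrix()
t=np.array([float(a) for a in sys.argv[1:4]])
print('t',round(o['t'],2),'tcp',o['tcp_pos'].round(4),'xang',np.degrees(np.arctan2(M[1,0],M[0,0])).round(2),'F',np.round(o['wrist_force'],1),'w',o['grip_width'],o['finger_force'])
print('shift units',(q.inv().apply(t-o['tcp_pos'])/.04).round(2))
if len(sys.argv)>4:
    a=np.radians(float(sys.argv[4]));c,s=np.cos(a),np.sin(a)
    D=R.from_matrix(np.array([[c,s,0],[s,-c,0],[0,0,-1]]))
    print('turn units',np.degrees((q.inv()*D).as_rotvec()).round(2)/5)
E
python3 -m handwheel '[[[0.8,-0.42,0],[0,0,0]],[[0.8,-0.42,0],[0,0,0]],[[0.8,-0.42,0],[0,0,0]],[[0.8,-0.42,0],[0,0,0]],[[0.8,-0.42,0],[0,0,0]]]' 1
python3 -m handwheel '[[[0.8,-0.42,0],[0,0,0]],[[0.8,-0.42,0],[0,0,0]],[[0.8,-0.42,0],[0,0,0]],[[0.8,-0.42,0],[0,0,0]],[[0.8,-0.42,0],[0,0,0]]]'
python3 -m handwheel '[[[0,0,0],[0,0,-1]],[[0,0,0],[0,0,-1]],[[0,0,0],[0,0,-1]],[[0,0,0],[0,0,-1]],[[0,0,0],[0,0,-1]]]'
python3 -m handwheel '[[[0,0,0],[0,0,-1]],[[0,0,0],[0,0,-1]],[[0,0,0],[0,0,-1]],[[0,0,0],[0,0,-1]],[[0,0,0],[0,0,-1]]]'
python3 go.py .520 -.330 .1 80.1
```

```text
t: 0.52
tcp_pos: [0.3173, -0.5226, 0.2442]
tool_rot: [0.99, 0.139, -0.0, -0.0]
wrist_force: [0.3, -0.3, 0.2]
grip_width: 0.0877
finger_force: 0.0
t: 0.93
tcp_pos: [0.448, -0.3978, 0.2444]
tool_rot: [0.99, 0.139, -0.0, -0.0]
wrist_force: [0.8, -0.3, 0.3]
grip_width: 0.0875
finger_force: 0.0
t: 1.35
tcp_pos: [0.447, -0.3991, 0.2442]
tool_rot: [0.936, 0.352, -0.0, -0.0]
wrist_force: [-0.3, -0.3, -0.4]
grip_width: 0.0876
finger_force: 0.0
t: 1.77
tcp_pos: [0.4469, -0.3992, 0.2442]
tool_rot: [0.838, 0.546, -0.0, -0.0]
wrist_force: [-0.1, 0.8, -0.6]
grip_width: 0.0876
finger_force: 0.0
t 1.77 tcp [ 0.4469 -0.3992  0.2442] xang 66.22 F [-0.1  0.8 -0.6] w 0.0875598927330473 0.0
shift units [2.32 0.98 3.6 ]
turn units [-0.01  -0.004 -2.776]
```

```bash

python3 -m handwheel '[[[0,0,0],[0,0,-1]],[[0,0,0],[0,0,-1]],[[0,0,0],[0,0,-0.78]],[[0,0,0],[0,0,0]]]' >/dev/null
python3 go.py .520 -.330 .1 80.1
```

```text
t 2.1 tcp [ 0.4468 -0.3993  0.2442] xang 80.0 F [0.7 0.1 0.7] w 0.08797989554580028 0.0
shift units [2.02 1.5  3.6 ]
turn units [-0.008 -0.006 -0.02 ]
```

```bash

python3 -m handwheel '[[[0.5,0.375,0.7],[0,0,0]],[[0.5,0.375,0.7],[0,0,0]],[[0.5,0.375,0.7],[0,0,0]],[[0.5,0.375,0.7],[0,0,0]],[[0,0,0],[0,0,0]]]' >/dev/null
python3 go.py .520 -.330 .032 80.1
python3 - <<'E'
from h import *
p,d=snap('side','s1');cv2.imwrite('pics/z3.png',cv2.cvtColor(cv2.resize(p[240:380,250:420],None,fx=4,fy=4,interpolation=cv2.INTER_CUBIC),cv2.COLOR_RGB2BGR))
E
```

```text
t 2.52 tcp [ 0.5214 -0.3242  0.1271] xang 80.15 F [-0.4  0.8 -0.1] w 0.08790885118459364 0.0
shift units [-0.16  0.01  2.38]
turn units [-0.072 -0.072  0.012]
```

View pics/z3.png

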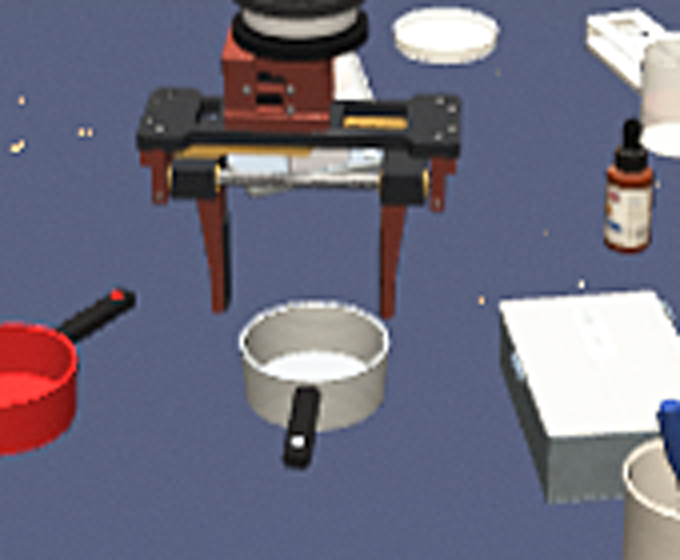

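The fingertips are at crop (222,310) and (390,315), centred over the handle at (300,425). I check the camera-to-arm offset, then descend.

```bash
python3 -c "
from h import *
print(ray('side',250+306/4,240+312/4,.105))"
python3 -m handwheel '[[[-0.16,0,0.4],[0,0,0]],[[0,0,0.6],[0,0,0]],[[0,0,0.6],[0,0,0]],[[0,0,0.4],[0,0,0]],[[0,0,0.2],[0,0,0]]]' 0.6 >/dev/null
python3 -m handwheel '[[[0,0,0.15],[0,0,0]],[[0,0,0],[0,0,0]]]' 
python3 go.py .520 -.330 .032 80.1
```

```text
[ 0.52350763 -0.33256389  0.105     ]
t: 3.15
tcp_pos: [0.5188, -0.3381, 0.0385]
tool_rot: [0.767, 0.641, -0.0, -0.0]
wrist_force: [-0.7, -0.0, 0.3]
grip_width: 0.0528
finger_force: 0.0
t 3.15 tcp [ 0.5188 -0.3381  0.0385] xang 79.79 F [-0.7 -0.   0.3] w 0.052809432789527815 0.0
shift units [ 0.21 -0.01  0.16]
turn units [-0.006  0.004 -0.062]
```

```bash

python3 -m handwheel '[[[0.15,0,0.08],[0,0,0]],[[0,0,0.08],[0,0,0]],[[0,0,0],[0,0,0]]]' >/dev/null
python3 -m handwheel '[[[0,0,0],[0,0,0]],[[0,0,0],[0,0,0]],[[0,0,0],[0,0,0]],[[0,0,0],[0,0,0]],[[0,0,0],[0,0,0]]]' 0 40
python3 -m handwheel '[[[0,0,0],[0,0,0]],[[0,0,0],[0,0,0]],[[0,0,0],[0,0,0]],[[0,0,0],[0,0,0]],[[0,0,0],[0,0,0]]]' 
python3 go.py .520 -.330 .032 80.1
```

```text
t: 3.82
tcp_pos: [0.5203, -0.3317, 0.0324]
tool_rot: [0.767, 0.642, 0.0, 0.0]
wrist_force: [1.0, -1.1, 0.3]
grip_width: 0.0227
finger_force: 0.0
t: 4.23
tcp_pos: [0.5202, -0.3317, 0.0323]
tool_rot: [0.767, 0.642, -0.0, 0.0]
wrist_force: [-0.9, -0.3, -0.2]
grip_width: 0.0157
finger_force: 40.0
t 4.23 tcp [ 0.5202 -0.3317  0.0323] xang 79.87 F [-0.9 -0.3 -0.2] w 0.01573711780831153 39.950464367866516
shift units [ 0.04 -0.01  0.01]
turn units [-0.     0.002 -0.046]
```

Gripped at 15.7 mm, which matches the handle. I lift 16 mm and carry it most of the way.

```bash

python3 -m handwheel '[[[0,0,-0.1],[0,0,0]],[[0,0,-0.15],[0,0,0]],[[0,0,-0.15],[0,0,0]],[[0,0,0],[0,0,0]]]'
python3 -m handwheel '[[[0.2,0.05,0],[0,0,0]],[[0.4,0.06,0],[0,0,0]],[[0.5,0.06,0],[0,0,0]],[[0.5,0.06,0],[0,0,0]],[[0.5,0.06,0],[0,0,0]]]' >/dev/null
python3 -m handwheel '[[[0.5,0.06,0],[0,0,0]],[[0.4,0.06,0],[0,0,0]],[[0.2,0.06,0],[0,0,0]],[[0.1,0.06,0],[0,0,0]],[[0,0,0],[0,0,0]]]' >/dev/null
python3 -m handwheel '[[[0,0,0],[0,0,0]],[[0,0,0],[0,0,0]]]' >/dev/null
python3 go.py .5827 -.1292 .0335 80.1
python3 - <<'E'
from h import *
p,d=snap('side','s2');q,e=snap('top','t2')
a=cv2.resize(p[210:310,270:390],None,fx=4,fy=4,interpolation=cv2.INTER_CUBIC)
b=cv2.resize(q[215:295,300:380],None,fx=4,fy=4,interpolation=cv2.INTER_CUBIC)
c=np.zeros((400,800,3),np.uint8);c[:,:480]=a;c[:320,480:]=b
cv2.imwrite('pics/z4.png',cv2.cvtColor(c,cv2.COLOR_RGB2BGR))
E
```

```text
t: 4.57
tcp_pos: [0.5211, -0.3319, 0.0498]
tool_rot: [0.767, 0.642, 0.0, 0.001]
wrist_force: [-0.1, 0.7, -2.2]
grip_width: 0.0157
finger_force: 40.0
t 5.57 tcp [ 0.5638 -0.2069  0.0481] xang 79.77 F [-0.9  0.  -1.7] w 0.015420806061950969 39.95012640953064
shift units [2.   0.12 0.36]
turn units [-0.004  0.01  -0.066]
```

View pics/z4.png

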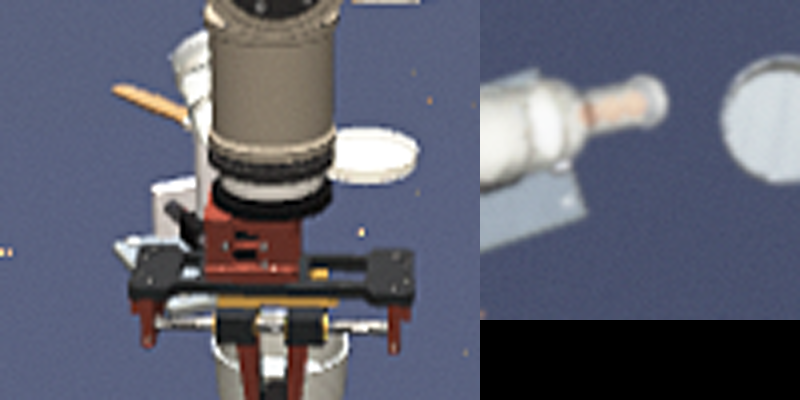

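The pan is held level. Top crop: mouth at (655,100), pan left rim at (722,120). I continue to the spot.

```bash

python3 -m handwheel '[[[0.3,0.04,0],[0,0,0]],[[0.4,0.04,0],[0,0,0]],[[0.4,0.04,0],[0,0,0]],[[0.4,0,0],[0,0,0]],[[0.3,0,0],[0,0,0]]]' >/dev/null
python3 -m handwheel '[[[0.2,0,0],[0,0,0]],[[0,0,0],[0,0,0]],[[0,0,0],[0,0,0]]]' >/dev/null
python3 go.py .5827 -.1292 .0335 80.1
python3 - <<'E'
from h import *
q,e=snap('top','t3')
cv2.imwrite('pics/z5.png',cv2.cvtColor(cv2.resize(q[220:270,310:380],None,fx=8,fy=8,interpolation=cv2.INTER_CUBIC),cv2.COLOR_RGB2BGR))
E
```

```text
t 6.33 tcp [ 0.5831 -0.1274  0.0482] xang 79.91 F [-0.3 -0.8 -2.2] w 0.015915359800212057 39.95016396045685
shift units [-0.05 -0.    0.37]
turn units [-0.002  0.004 -0.038]
```

View pics/z5.png

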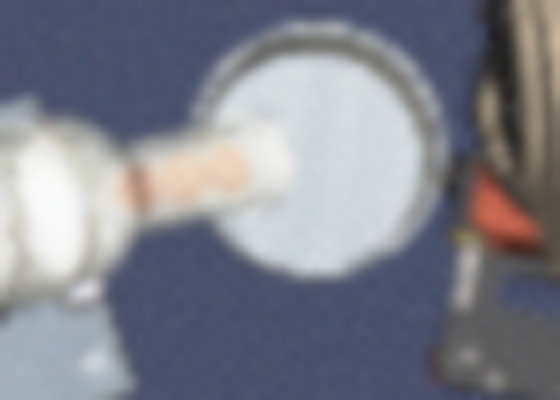

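```bash
python3 -c "
from h import *
g=lambda u,v,h:ray('top',310+(u+.5)/8-.5,220+(v+.5)/8-.5,h)[:2]
yd=np.array([-.3186,.9479]);xd=np.array([.9479,.3186])
pc=g(318,149,.054);m=g(297,153,.099)+.012*yd
print(pc,m,'pan rel to mouth: x',(pc-m)@xd,'y',(pc-m)@yd)"
```

```text
[ 0.59668131 -0.04615113] [ 0.58499019 -0.02401932] pan rel to mouth: x 0.004030824994848219 y -0.024703533412091437
```

Pan is 25 mm in front of the mouth and within 4 mm sideways. I lower it and release.

```bash

python3 -m handwheel '[[[-0.02,-0.05,0.12],[0,0,0]],[[0,0,0.12],[0,0,0]],[[0,0,0.1],[0,0,0]],[[0,0,0.06],[0,0,0]],[[0,0,0],[0,0,0]]]'
python3 -m handwheel '[[[0,0,0],[0,0,0]],[[0,0,0],[0,0,0]],[[0,0,0],[0,0,0]],[[0,0,0],[0,0,0]]]' 0.5
python3 -m handwheel '[[[0,0,0],[0,0,0]],[[-0.2,0,-0.1],[0,0,0]],[[-0.5,0,-0.3],[0,0,0]],[[-0.7,0,-0.5],[0,0,0]],[[-0.7,0,-0.7],[0,0,0]]]'
```

```text
t: 6.8
tcp_pos: [0.5803, -0.1288, 0.032]
tool_rot: [0.767, 0.642, -0.001, -0.0]
wrist_force: [-3.5, -0.1, 4.3]
grip_width: 0.0155
finger_force: 40.0
t: 7.13
tcp_pos: [0.5812, -0.1278, 0.0322]
tool_rot: [0.767, 0.642, 0.0, 0.0]
wrist_force: [-0.4, 0.5, 0.2]
grip_width: 0.039
finger_force: 0.0
t: 7.55
tcp_pos: [0.5646, -0.2109, 0.0955]
tool_rot: [0.766, 0.643, -0.001, -0.002]
wrist_force: [0.3, -0.2, -0.0]
grip_width: 0.0443
finger_force: 0.0
```

Pan released. Next I rise, close the fingers and turn so tool x lies along the stand's +y.

```bash

python3 -m handwheel '[[[0,0,-0.9],[0,0,-1]],[[0,0,-0.9],[0,0,-1]],[[0,0,-0.9],[0,0,-1]],[[0,0,-0.9],[0,0,-1]],[[0,0,-0.4],[0,0,-1]]]' 0 10 >/dev/null
python3 -m handwheel '[[[0,0,0],[0,0,-0.8]],[[0,0,0],[0,0,0]],[[0,0,0],[0,0,0]]]'
python3 go.py .5748 .0134 .21 108.6
python3 - <<'E'
from h import *
p,d=snap('side','s4');q,e=snap('top','t4')
a=cv2.resize(p[210:310,270:390],None,fx=4,fy=4,interpolation=cv2.INTER_CUBIC)
b=cv2.resize(q[215:295,300:380],None,fx=4,fy=4,interpolation=cv2.INTER_CUBIC)
c=np.zeros((400,800,3),np.uint8);c[:,:480]=a;c[:320,480:]=b
cv2.imwrite('pics/z6.png',cv2.cvtColor(c,cv2.COLOR_RGB2BGR))
print(monitor.get_obs()['q'].round(2))
E
```

```text
t: 8.22
tcp_pos: [0.5657, -0.2112, 0.2562]
tool_rot: [0.583, 0.813, -0.0, -0.0]
wrist_force: [1.1, -0.4, 0.8]
grip_width: 0.0002
finger_force: 0.0
t 8.22 tcp [ 0.5657 -0.2112  0.2562] xang 108.71 F [ 1.1 -0.4  0.8] w 0.00019424624761932698 0.0
shift units [5.25 2.02 1.15]
turn units [-0.004  0.     0.022]
[ 0.6   0.39 -0.46  1.7   0.19  1.1   0.42]
```

View pics/z6.png

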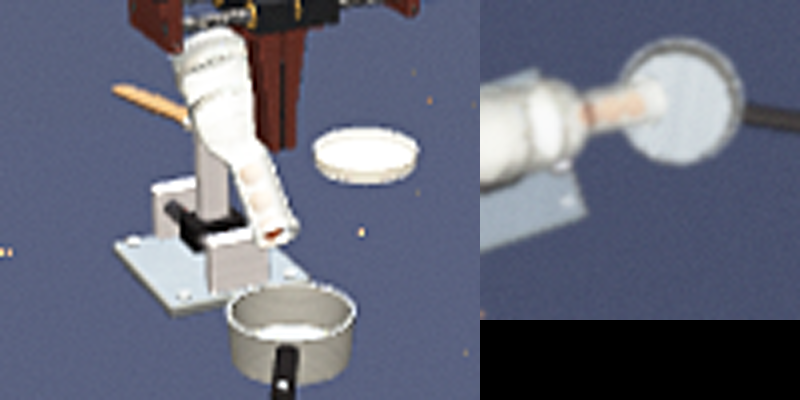

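The pan stands free under the mouth. Side crop: rim centre about (292,314), lip about (277,232).

```bash
python3 -c "
from h import *
yd=np.array([-.3186,.9479]);xd=np.array([.9479,.3186])
g=lambda u,v,h:ray('side',270+(u+.5)/4-.5,210+(v+.5)/4-.5,h)[:2]
pc=g(292,314,.038);m=g(277,232,.085);pl=np.array([.547,.0944])
print(pc,m,(pc-m)@xd,(pc-m)@yd,'plate based',(pc-pl)@xd,(pc-pl)@yd+.13)
g=lambda u,v,h:ray('top',300+(u-480+.5)/4-.5,215+(v+.5)/4-.5,h)[:2]
pc=g(681,103,.038);pl=np.array([.5472,.1015]);print(pc,(pc-pl)@xd,(pc-pl)@yd+.13)"
python3 -m handwheel '[[[0.7,0.4,0.05],[0,0,0]],[[0.7,0.4,0.05],[0,0,0]],[[0.7,0.4,0.05],[0,0,0]],[[0.7,0.4,0.05],[0,0,0]],[[0.7,0.42,0.05],[0,0,0]]]' >/dev/null
python3 -m handwheel '[[[0.7,0,0.1],[0,0,0]],[[0.5,0,0.2],[0,0,0]],[[0.3,0,0.3],[0,0,0]],[[0,0,0.2],[0,0,0]],[[0,0,0],[0,0,0]]]' >/dev/null
python3 -m handwheel '[[[0,0,0],[0,0,0]],[[0,0,0],[0,0,0]]]'
python3 go.py .5748 .0134 .21 108.6
```

```text
[ 0.59543207 -0.05500315] [ 0.58964153 -0.01342598] -0.007757628603716822 -0.041255862508207154 plate based -0.0016910831463186546 -0.02704970244944474
[ 0.59233729 -0.04888239] -0.005126194327463536 -0.026928209510962642
t: 9.32
tcp_pos: [0.5785, 0.0032, 0.2143]
tool_rot: [0.583, 0.813, -0.0, 0.0]
wrist_force: [0.5, -0.0, 0.0]
grip_width: 0.0006
finger_force: 0.0
t 9.32 tcp [0.5785 0.0032 0.2143] xang 108.72 F [ 0.5 -0.   0. ] w 0.000563151539058939 0.0
shift units [ 0.27 -0.01  0.11]
turn units [-0.     0.006  0.024]
```

Both views put the pan 27 mm in front of the mouth and within 5 mm sideways. First tap.

```bash
cat > look.py <<'E'
import sys;from h import *
f=sys.argv[1];p,d=snap('side','s'+f);q,e=snap('top','t'+f)
# terracotta pixels in neck/pan, both views
for n,im,(v0,v1,u0,u1) in(('side',p,(230,310,320,365)),('top',q,(220,270,315,375))):
    h=cv2.cvtColor(im,cv2.COLOR_RGB2HSV)[v0:v1,u0:u1]
    m=((h[...,0]<14)&(h[...,1]>45)&(h[...,2]>120)).astype(np.uint8)
    k,l,s,c=cv2.connectedComponentsWithStats(m)
    print(n,[(int(s[i,4]),(c[i]+[u0,v0]).round(1).tolist()) for i in range(1,k) if s[i,4]>3])
a=cv2.resize(p[210:310,270:390],None,fx=4,fy=4,interpolation=cv2.INTER_CUBIC)
b=cv2.resize(q[215:295,300:380],None,fx=4,fy=4,interpolation=cv2.INTER_CUBIC)
c=np.zeros((400,800,3),np.uint8);c[:,:480]=a;c[:320,480:]=b
cv2.imwrite('pics/y'+f+'.png',cv2.cvtColor(c,cv2.COLOR_RGB2BGR))
E
python3 look.py a0
python3 -m handwheel '[[[0.38,0,0],[0,0,0]],[[0.38,0,0],[0,0,0]],[[0.38,0,0],[0,0,0]]]'
python3 -m handwheel '[[[-0.38,0,0],[0,0,0]],[[-0.38,0,0],[0,0,0]],[[-0.38,0,0],[0,0,0]],[[0,0,0],[0,0,0]],[[0,0,0],[0,0,0]]]'
python3 look.py a1
```

```text
side [(8, [337.9, 268.1])]
top []
t: 9.67
tcp_pos: [0.5637, 0.0473, 0.2148]
tool_rot: [0.583, 0.813, 0.0, 0.001]
wrist_force: [0.1, -1.9, 1.0]
grip_width: 0.0004
finger_force: 1.0
t: 10.08
tcp_pos: [0.5783, 0.0038, 0.2145]
tool_rot: [0.583, 0.813, 0.0, 0.0]
wrist_force: [1.3, -0.7, 0.3]
grip_width: 0.0005
finger_force: 0.0
side [(19, [338.8, 268.9]), (18, [341.8, 292.6])]
top []
```

View pics/ya1.png

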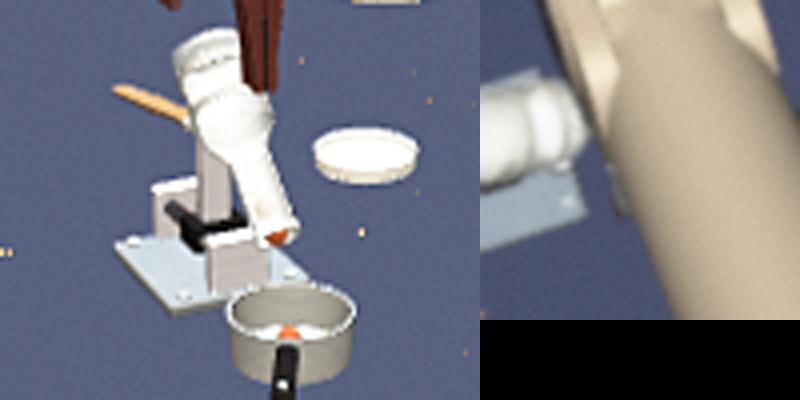

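After the first tap, one ball is in the pan at side crop (288,332), another is at the mouth at (280,237), and one is still mid-neck. All 10 views are used, so from here I go by the colour mask.

```bash

python3 -m handwheel '[[[0,0,0],[0,0,0]],[[0,0,0],[0,0,0]],[[0,0,0],[0,0,0]],[[0,0,0],[0,0,0]],[[0,0,0],[0,0,0]]]' >/dev/null
python3 -m handwheel '[[[0.38,0,0],[0,0,0]],[[0.38,0,0],[0,0,0]],[[0.38,0,0],[0,0,0]]]'
python3 -m handwheel '[[[-0.38,0,0],[0,0,0]],[[-0.38,0,0],[0,0,0]],[[-0.38,0,0],[0,0,0]],[[0,0,0],[0,0,0]],[[0,0,0],[0,0,0]]]' >/dev/null
python3 -m handwheel '[[[0,0,0],[0,0,0]],[[0,0,0],[0,0,0]],[[0,0,0],[0,0,0]],[[0,0,0],[0,0,0]],[[0,0,0],[0,0,0]]]'
python3 look.py a2
```

```text
t: 10.85
tcp_pos: [0.5632, 0.0481, 0.2143]
tool_rot: [0.582, 0.813, -0.0, 0.0]
wrist_force: [1.3, -2.5, 0.7]
grip_width: 0.0005
finger_force: 0.5
t: 11.68
tcp_pos: [0.5779, 0.0053, 0.2143]
tool_rot: [0.581, 0.814, 0.0, 0.0]
wrist_force: [-0.3, -0.0, 0.1]
grip_width: 0.0006
finger_force: 0.0
side [(49, [340.1, 290.7])]
top []
```

```bash
cat > neck.py <<'E'
import sys;from h import *
for f in sys.argv[1:]:
    p=np.load(f'pics/s{f}.npz')['p'].astype(int);r=p[...,0]-p[...,2]
    print(f);print(r[248:274:2,326:346:1])
E
python3 neck.py a1 a2; python3 - <<'E'
from h import *
p=np.load('pics/sa2.npz')['p'].astype(int);r=p[...,0]-p[...,2];print(r[284:300,328:352])
E
```

```text
a1
[[  2   2   1   0   0   1   1   1   1   5   6 -12 -43 -39 -38 -37 -39 -36
  -39 -39]
 [ 14   3   0   0   1   0   1   1   2   5   6   7 -27 -42 -37 -38 -36 -36
  -38 -37]
 [ 15   2   6   4   2   2   1   1   1   3   5   9   4 -36 -39 -37 -39 -38
  -37 -37]
 [ 15  -8 -11   9   4   2   1   1   2   2   3   5   9  -4 -42 -38 -38 -38
  -36 -38]
 [ 14  -3 -37   3   6   4   2   1   0   1   2   3   5   6 -11 -44 -41 -37
  -38 -37]
 [ 15   1 -47 -21  20  10   6   3   2   2   4   7   6   7   7 -24 -41 -37
  -36 -39]
 [ 14   0 -49 -43 -13   8   3   5  25  22  14  13  16   8  10   5 -37 -43
  -38 -38]
 [ 15  17  -9 -36 -38  -5   6   7  40  25  21  16  15   7   5   8   1 -39
  -39 -40]
 [ 14   7   3   7   4  -7   8   7  10  14  11   6   2   1   3   6   8  -5
  -33 -41]
 [  3   5   1   0   0   1   1   4   3   1   1   1   0   0   0   6   2   9
    7 -38]
 [-14   0   0   0   0   0   0  -3   5   0  14  58 132 173 163 104   0   9
   -4 -37]
 [  0   3   8  16  16  16  14  12  10   0  16  77 106 104  80  34 -14 -33
  -43 -38]
 [ 15  15  13  13  14  14  14  14  12  18  15 -11 -20 -23 -44 -46 -40 -38
  -
[... 2034 characters left out ...]
13  13   6   3   7  11   0   0   0  29 139 145 166 155 156 112  25
   -2   0   0   0   0  20]
 [ 17  13  14  15  16  14   5  -2  -1 -13  14  56  56 106 100 101 117  98
  -13  -6  -6  -2   5  12]
 [ 17  13  12  15  17  14  18  17  18  16  12   4  -4  -8  -9  -8  -5   2
   15  17  19  19  17  16]
 [ 17  14  13  13  13  14  14  17  15  15  15  14   5   4   6   9  14  16
   18  18  15  14  16  16]
 [ 19  13  13  13  15  15  16  17  16  14  16   2   0   3   3   4   9  17
   17  16  17  17  16  18]
 [ 20  15  13  14  15  12  15  15  15  16  17  -1   0   5   3   2   7  19
   16  16  16  15  15  17]
 [ 19  14  14  16  12  16  16  15  17  15  16   2   2   4   2   2   7  18
   17  17  17  17  15  14]]
```

The neck looks empty. I retreat to clear the top view and count the balls in the pan.

```bash

python3 -m handwheel '[[[-0.5,0,-0.6],[0,0,0]],[[-0.8,-0.4,-0.5],[0,0,0]],[[-0.8,-0.4,0],[0,0,0]],[[-0.8,-0.4,0],[0,0,0]],[[-0.8,-0.4,0],[0,0,0]]]' >/dev/null
python3 -m handwheel '[[[-0.8,-0.4,0],[0,0,0]],[[-0.8,-0.4,0],[0,0,0]],[[-0.5,0,0],[0,0,0]],[[0,0,0],[0,0,0]],[[0,0,0],[0,0,0]]]'
python3 look.py a3; python3 - <<'E'
from h import *
q=np.load('pics/ta3.npz')['p'].astype(int);r=q[...,0]-q[...,2]
print(r[232:252,330:368])
E
```

```text
t: 12.62
tcp_pos: [0.562, -0.2468, 0.258]
tool_rot: [0.583, 0.813, 0.0, -0.0]
wrist_force: [-0.2, 0.3, -0.2]
grip_width: 0.0004
finger_force: 0.0
side [(4, [333.0, 239.5]), (48, [340.2, 290.7])]
top [(30, [349.1, 240.4]), (4, [342.5, 242.5])]
[[-35 -36 -35 -37 -35 -26 -19  -6  -4  -9 -13 -13 -13 -13 -11  -9 -12 -11
  -11 -12 -14 -13 -12 -11 -11 -11 -14 -12  -7   1   7  -2 -11 -20 -33 -33
  -37 -35]
 [-36 -38 -35 -36 -33 -20 -14  -6  -6  -8  -8 -10  -9 -12 -13  -9 -10 -12
  -13 -10 -14 -13 -13 -12 -11 -11 -12 -14 -13  -6   3   4   0 -16 -23 -35
  -37 -34]
 [-37 -35 -36 -34 -29 -18  -5  -2  -3  -1   0  -3  -5  -4 -13 -12 -10 -12
  -11 -13 -14 -13 -11 -10 -12 -12 -13 -11 -11  -8  -1   8   0  -8 -20 -32
  -37 -36]
 [-35 -31 -29 -23 -18  -8   2   2   3   1   5   2   2   1  -3  -9  -9 -12
  -11 -13 -14 -14 -12 -11 -12 -11 -12 -10 -11 -11  -7   0   5  -5 -15 -25
  -35 -33]
 [-20 -18 -12  -8  -4   1   6   6   8   3   2   4   3   3   1  -4  -9 -11
  -13 -13 -12 -15 -12 -11 -11 -12 -13 -12 -12 -11 -10  -8   5   1 -12 -24
  -34 -34]
 [ -6  -6  -1   1   2   5   8   9   8   3   3   2   2   4   3 
[... 1623 characters left out ...]
 -13 -12 -14 -13 -13 -13 -11 -12  -5  -1 -12 -24 -32
  -35 -32]
 [-12 -16 -20 -24 -26 -27 -16 -13 -12 -13 -13 -13 -12 -13 -14 -14 -13 -13
  -13 -13 -14 -12 -13 -13 -14 -12 -15 -12 -12 -14 -11  -6  -8 -17 -31 -36
  -35 -36]
 [-28 -31 -32 -33 -33 -32 -22 -11 -14 -13 -14 -12 -11 -12 -13 -13 -14 -13
  -14 -12 -10 -11 -13 -13 -14 -13 -14 -13 -13 -10  -8 -11 -18 -28 -33 -36
  -35 -34]
 [-33 -36 -37 -37 -35 -34 -30 -20 -16 -15 -15 -14 -14 -13 -11 -14 -15 -14
  -13 -14 -14 -12 -13 -15 -12 -12 -13 -13 -10  -6 -10 -16 -25 -32 -37 -37
  -36 -39]
 [-38 -37 -35 -36 -34 -33 -34 -29 -18 -14 -11 -11 -13 -12 -13 -12 -13 -12
  -14 -12 -10 -13 -14 -14 -13 -13 -15 -10  -9 -12 -20 -24 -31 -36 -34 -36
  -36 -36]]
```

```bash
python3 - <<'E'
from h import *
c=get_calibration('side');K=np.array(c['camera_matrix']);T=np.linalg.inv(c['cam_to_world'])
for u,v in((349.5,240.4),(342.6,241.8)):
    w=ray('top',u,v,.012);x=T[:3,:3]@w+T[:3,3];print(w,'side px',K[0,2]-K[0,0]*x[0]/x[2],K[1,2]+K[1,1]*x[1]/x[2])
for f in('s4','sa3'):
    p=np.load(f'pics/{f}.npz')['p'].astype(int);r=p[...,0]-p[...,2];print(f);print(r[226:274:2,316:346])
p=np.load('pics/sa3.npz')['p'].astype(int);r=p[...,0]-p[...,2];print(r[284:297,334:352])
for f in('t4','ta3'):
    p=np.load(f'pics/{f}.npz')['p'].astype(int);r=p[...,0]-p[...,2];print(f);print(r[232:254,300:346:2])
E
```

```text
[ 0.59586899 -0.04960953  0.012     ] side px 342.5798315200095 295.217052287494
[ 0.59163877 -0.02847897  0.012     ] side px 340.2931774603394 292.0027975000635
s4
[[ 20  22  19  11   5   9   7   8   5   4   3   2   5   4   3   8  37  39
   42  48  58  57  58  56   4  40  61  59  59  15]
 [ 12   7   6   5   4   2   0   0   1   1   1   3   3   4   6   7  28  42
   39  38  58  56  58  57   7  42  60  62  50 -28]
 [  3   4   3   2   1   1   0   0   0   1   1   2  -2  -3   3   5  19  41
   39  40  64  58  57  57   8  41  61  62  54 -44]
 [ 14   6   4   0   0   1   2   7   9   5   1   2   5   6   6   6  11  43
   42  40  52  58  59  56   6  40  63  59  26 -50]
 [  7   8   5   6  20  20  21  10   3   5   0   0   1   2   3   3   1  29
   42  37  42  61  59  55   7  41  63  61  14 -47]
 [  9  -1  17  20  15   4   0   0   0   0   0   1   1   1   2   2   0  32
   43  39  40  61  61  56   8  42  64  50 -25 -43]
 [109   4  15   5   0   1   1   0   1   1   1   1   3   3   5   5   5  37
   41  40  41  62  58  57  -6  43  65  52 -23 -43]
 [  0   2  13   6   3   2   1   2   3   2   2   2   3   3  
[... 9624 characters left out ...]
  3   1  -4  -5 -10]
 [  4   6   7   6   5   5  14   1   0   0   5   9   2   2   7   0  -3 -11
   -9 -10 -12 -12 -12]
 [  4   5   5   6   5   7  11   2   0  -1   4   9   6   2  -8 -12 -20 -26
  -16 -12 -13 -12 -14]
 [  4   4   4   5   6   5   8   1   0   0   6  12   5  -3 -22 -28 -32 -33
  -22 -14 -14 -11 -13]
 [  5   4   5   5   6   5   6   2   1   0   6  10   2 -11 -33 -33 -37 -35
  -30 -16 -15 -14 -11]
 [  5   4   4   5   6   6   7   4   1   2   6   9   0 -22 -34 -38 -35 -34
  -34 -18 -11 -13 -13]
 [  4   4   4   6   6   6  10   5   3   2   6   6  -5 -31 -36 -37 -36 -36
  -35 -27 -13 -12 -13]
 [  5   5   6   6   7  11  12   9   3   5   8   3 -16 -36 -34 -35 -36 -36
  -36 -32 -18 -11 -11]]
```

```bash
python3 - <<'E'
from h import *
for a,b in(('s4','sa3'),('t4','ta3'),('sa2','sa3')):
    A=np.load(f'pics/{a}.npz')['p'].astype(int);B=np.load(f'pics/{b}.npz')['p'].astype(int)
    m=((B[...,0]-B[...,2])-(A[...,0]-A[...,2])>40)&(B[...,0]-B[...,2]>45)
    k,l,s,c=cv2.connectedComponentsWithStats(m.astype(np.uint8),connectivity=8)
    print(a,b,[(int(s[i,4]),c[i].round(0).tolist()) for i in range(1,k) if s[i,4]>3])
np.set_printoptions(linewidth=200)
z=np.load('pics/sa1.npz')['p'].astype(int);print((z[...,0]-z[...,2])[284:297,334:352])
z=np.load('pics/ta3.npz');P,u,v=pts('top',z['d'])
H=np.zeros((480,640),int);H[v,u]=(P[:,2]*1000).round();print(H[232:252,332:366])
z=np.load('pics/sa3.npz')['p'];print(z[286:297,335:348].sum(2))
E
```

```text
s4 sa3 [(30, [325.0, 184.0]), (11, [335.0, 188.0]), (5, [319.0, 190.0]), (9, [335.0, 194.0]), (86, [337.0, 202.0]), (91, [346.0, 209.0]), (4, [300.0, 210.0]), (4, [362.0, 210.0]), (23, [373.0, 214.0]), (7, [324.0, 213.0]), (5, [345.0, 215.0]), (28, [308.0, 223.0]), (4, [345.0, 228.0]), (5, [344.0, 236.0]), (10, [342.0, 249.0]), (11, [338.0, 250.0]), (45, [340.0, 291.0])]
t4 ta3 [(30, [501.0, 216.0]), (24, [501.0, 226.0]), (25, [349.0, 240.0]), (4, [342.0, 242.0]), (29, [442.0, 248.0]), (753, [446.0, 401.0]), (71, [416.0, 451.0])]
sa2 sa3 [(66, [230.0, 25.0]), (4, [240.0, 32.0]), (60, [306.0, 116.0]), (13, [321.0, 182.0]), (18, [329.0, 186.0]), (47, [346.0, 190.0]), (16, [336.0, 194.0]), (6, [319.0, 198.0]), (126, [336.0, 201.0]), (79, [346.0, 209.0]), (11, [302.0, 212.0]), (8, [324.0, 213.0]), (27, [373.0, 214.0]), (8, [345.0, 215.0]), (72, [311.0, 220.0]), (168, [341.0, 236.0])]
[[ 17  17  16  15  16  15  18  19  17  17  18  18  18  17  17  17  18  16]
 [ 18  15  17  16  17  17  15  16  15  16  15  16  15  15  18  15  17  19]
 [ 19  15  17  18  18  18  17  17  18  18  16  17  16  15
[... 3455 characters left out ...]
   2   3   0   6   7  -1   3   6  -4   7   4  -1  -1   6  -1   1  32  41   0   0   7  -2   2]]
[[480 501 509 516 511 515 516 520 511 513 514 514 510]
 [484 488 499 529 519 516 528 531 523 521 525 514 506]
 [485 445 478 491 485 484 491 486 521 514 517 510 505]
 [481 364 421 469 469 455 454 410 526 514 511 508 503]
 [486 387 295 375 435 471 480 484 523 484 473 494 492]
 [428 447 298 266 453 499 495 481 455 516 672 676 613]
 [628 720 662 358 393 446 463 473 451 639 765 765 752]
 [765 765 765 486 310 316 428 489 484 561 703 762 764]
 [686 730 743 433 448 435 564 565 561 528 550 746 739]
 [403 413 388 461 588 538 553 550 574 576 525 398 417]
 [435 445 460 470 379 198 210 214 324 434 488 477 471]]
```

```bash
python3 - <<'E'
from h import *
np.set_printoptions(linewidth=220)
D=[];I=[]
for i in range(12):
    p,d=get_image('side');D.append(d);I.append(p.astype(float))
d=np.median(np.array(D),0);p=np.mean(I,0);r=p[...,0]-p[...,2]
m=np.zeros(d.shape,bool);m[284:296,334:348]=True
P,u,v=pts('side',d,m);yd=np.array([-.3186,.9479]);xd=np.array([.9479,.3186]);so=np.array([.588,-.026])
X=np.full((12,14),999);Y=X.copy();Z=X.copy()
for q,a,b in zip(P,u,v):
    if r[b,a]>60: X[b-284,a-334]=(q[:2]-so)@xd*1000;Y[b-284,a-334]=(q[:2]-so)@yd*1000;Z[b-284,a-334]=q[2]*1000
for n,A in(('X',X),('Y',Y),('Z',Z)):
    print(n);print('\n'.join(' '.join('   .' if x==999 else f'{x:4d}' for x in row) for row in A[2:11]))
a1=np.load('pics/sa1.npz')['p'].astype(int);print(a1[286:297,335:348].sum(2));print(p[286:297,335:348].sum(2).astype(int))
# top avg of through-glass region
T=np.mean([get_image('top')[0].astype(float) for _ in range(12)],0);T0=np.load('pics/t4.npz')['p'].astype(int)
print((T[...,0]-T[...,2])[234:250,322:350].astype(int))
for u,v in((336.5,244.5),(342.6,241.8),(349.5,240.4)):
    w=ray('top',u,v,.012)[:2]-so;print(u,v,w@xd,w@yd)
E
```

```text
X
   .    .    .    .    .    .    .    .    .    .    .    .    .    .
   .    .    .    .    4    7   11    .    .    .    .    .    .    .
   .    .    .    1    1    2    6   10    .    .    .    .    .    .
   .    .    .   -2    0    1    5    9    .    .    .    .    .    .
   .    .    .   -3   -2    0    0    2   11    .    .    .    .    .
   .    .    .   -3   -1   -2   -1    0    3    7    .    .    .    .
   .    .    .    .   -2   -4   -2    0    2    5    .    .    .    .
   .    .    .    .    .   -5   -3    0   -2    0    2    .    .    .
   .    .    .    .    .    .    .   -6   -4   -1    1    4    .    .
Y
   .    .    .    .    .    .    .    .    .    .    .    .    .    .
   .    .    .    .   17   16   16    .    .    .    .    .    .    .
   .    .    .   16    9    4    7    7    .    .    .    .    .    .
   .    .    .    8    5    3    4    5    .    .    .    .    .    .
   .    .    .    6    2    0   -5   -7    2    .    .    .    .    .
   .    .    .    5    2   -6  -10  -13  -12  -12    .    .    .    .
   .    .    .    .    2  -10  -12  -16  -15  
[... 3314 characters left out ...]
   7   9  12  12  15  18  16  10   6   4   5   5   1  -7 -12 -13 -13 -12]
 [  8   5   3   2   4   7  10  10   6   4   4   4   4   1   2   3   2  -2  -4  -4  -4  -6 -10 -12 -13 -13 -13 -14]
 [ 11   4   3   4   3   3   5   3   0  -1  -4  -6 -10 -10  -9  -8  -9 -10 -10  -9 -10 -12 -13 -12 -12 -13 -13 -13]
 [ 10   3   5   4   1  -1  -6  -8 -13 -16 -21 -24 -26 -23 -15 -11 -12 -13 -13 -11 -12 -12 -12 -12 -13 -13 -14 -12]
 [ 10   4   5   2  -4 -14 -23 -26 -28 -31 -32 -33 -34 -31 -21 -14 -14 -14 -13 -12 -11 -12 -12 -13 -13 -13 -13 -13]]
336.5 244.5 0.0008128943113752838 0.01685041647231101
342.6 241.8 0.0026593934624803027 -0.0035091302987138545
349.5 240.4 -6.29747970292277e-05 -0.02488653175901962
```

Averaged side depth shows three separate balls on the pan floor. Their tops are at about 21 mm, in a row 17 mm apart, and the neck is empty. The arm is clear, so I hand in.

```bash
python3 -c "
from workcell import ticket;print(ticket.hand_in())"
```

```text
the job is handed in; nothing more can be done
None
```

The pan is standing free under the mouth, two taps dropped all three clay balls into it (confirmed by side-camera depth), and the job is handed in at about 14 s; its verdict wasn't shown.

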